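# Scan a drinks case and hold the temperature probe on its patch

## Task

Check the green case of cans in: lift the yellow scanning thermometer out of its stand, point it straight down its axis at the middle of the green case's bar-code label from about 60 mm, square to the sloping top, and hold it still there for two seconds. Then gently press its spring tip on the middle of the round orange patch of the same case, square to the sloping top, with the tip pushed in about half way, and finish while holding it there; leave the red case alone and do not shift or knock over the loose bottles, can, tape roll or box cutter.

Things in the scene. Friction and masses are not known exactly. Their poses are not given: they have to be found in the camera images.
- probe: yellow hand-held scanning thermometer, about 170 g, upright in its stand. Origin: centre of the underside of its black collar (46 x 46 x 6 mm), which rests on the stand's top; +z up along the handle. Handle: 40 mm along its x, 30 mm along its y, from 6 to 82 mm above the origin; grip it across y near the top, about 60 mm above the origin. It scans straight out of its tip end, along -z
- probe_tip (a point): centre of the underside of the probe's copper foot (12 mm across) on the end of its spring tip; on the probe's axis, 60 mm below the probe's origin while the tip is not pushed in. A steel stem 16 x 16 mm reaches 40 mm down from the origin, then the thin spring tip
- plunger (a joint): how far the spring tip is pushed into the probe, m: 0 free, 0.014 fully in; spring 300 N/m (about 2 N at half way)
- stand: grey stand for the probe, fixed; base 110 x 110 x 10 mm, top plate 80 x 80 mm at 95 mm above the table with a 23 mm square hole through which the probe's stem hangs. Origin: centre of the underside of the base. Lift the probe straight up by 65 mm or more to clear it
- green_case: green carton of small cans, 216 x 118 x 92 mm, fixed on one of the two lanes of the blue sloping roller rack; the red case lies beside it on the other lane. Its top slopes by 15 degrees (0.26 rad), low end towards the robot. Origin: on the table below the carton, +z vertical, +x towards the raised far end
- green_case_label: white bar-code label on the green carton's sloping top, nearer the robot, 50 mm (x) x 56 mm (y), 1 mm thick. Origin: centre of its underside; +z is square to the sloping top, outward (up and towards the robot); +x up the slope
- green_case_patch: round orange patch, 32 mm across, 1 mm thick, with a small white centre, on the green carton's sloping top, 110 mm up the slope from the label. Origin: centre of its underside; +z is square to the sloping top, outward; +x up the slope
- red_case: the other carton, red, same size and shape with its own label and patch, fixed on the other lane; not to be touched. Origin and axes as for the green case. The cases lie 148 mm apart, either way round. The tops' raised far edges stand about 190 mm above the table, the rack stays below them
- lime_bottle: loose green bottle, 62 mm across, 190 mm tall, upright; origin at the centre of its underside
- water_bottle: loose clear bottle with blue cap, 62 mm across, 200 mm tall, upright; origin at the centre of its underside
- can: loose small can, 54 mm across, 90 mm tall, upright; origin at the centre of its underside
- tape: loose roll of tape lying flat, 100 mm across, 48 mm tall; origin at the centre of its underside
- cutter: loose orange box cutter lying on the table, 135 x 26 x 17 mm; origin under the middle of its handle
Mind the look-alikes: they are no part of the job. Of the things like the stand, leave any that is blue or pink; of the rest the larger one is meant.

How it is judged (in metres and radians):
On the way, in this order (a step that is already met when the one before it is completed fails the run):
1. the probe is lifted out of its stand in the gripper (contact force between probe and stand below 0.1 N and z of probe_tip in the frame of stand above 0.096 m and contact force between the fingers and probe above 1 N), for 0.2 s.
2. the probe points squarely at the green case's label, its tip 30 to 100 mm off it and within 22 mm of its middle, held still for 1.2 s (x of probe_tip in the frame of green_case_label between -0.022 and 0.022 m and y of probe_tip in the frame of green_case_label between -0.022 and 0.022 m and z of probe_tip in the frame of green_case_label between 0.03 and 0.1 m and angle between the z axis of probe and the z axis of green_case_label, either way round below 0.2 rad and angle between probe's own z axis and vertical below 0.7 rad and linear speed of probe below 0.02 m/s and angular speed of probe below 0.2 rad/s and contact force between the fingers and probe above 1 N), for 1.2 s.
At the end, for the whole second after the job is handed in: the gripper holds the probe with its tip on the green case's orange patch within 13 mm of the middle, the probe within 0.17 rad (10 degrees) of square to the sloping top, the spring tip pushed in by 3 to 11 mm of its 14 mm with 0.6 to 6 N, the probe at rest and clear of its stand (distance between probe_tip and green_case_patch below 0.013 m and angle between the z axis of probe and the z axis of green_case_patch, either way round below 0.17 rad and angle between probe's own z axis and vertical below 0.7 rad and value of joint plunger between 0.003 and 0.011 m and contact force between probe and green_case between 0.6 and 6 N and contact force between the fingers and probe above 1 N and contact force between probe and stand below 0.1 N and linear speed of probe below 0.02 m/s); the arm keeps its last pose, push and grip.
It fails at once if the red case is touched (contact force between anything else and red_case above 0.5 N).
It fails at once if the probe is rammed onto the green case with over 15 N (contact force between probe and green_case above 15 N).
It fails at once if a loose bottle, can, tape roll or cutter is shifted by over 30 mm or tipped (distance of any of lime_bottle, water_bottle, can, tape, cutter from where it was at the start of the episode above 0.03 m or angle between any of lime_bottle, water_bottle, can, tape, cutter's own z axis and vertical above 0.3 rad).
It also fails if it takes over 45 s, if anything falls off the work surface, if the arm or the gripper's body presses on something with over 40 N, if the wrist force passes 120 N, or if a joint passes its speed limit or range.

## Robot

A 6-joint arm with a two-finger parallel gripper is mounted at the origin on the work surface. World frame = base frame: x ahead of the robot, y to its left, z up, the work surface at z = 0. Lengths are in mm, angles in rad, forces in N, time in s.
With the tool pointing down it reaches from about 325 to 775 mm from the base axis. Payload 9.3 kg.
Tool frame: the origin (TCP) lies between the finger pads; the fingertips stand 8 mm ahead of it and the grasp point (between the pads) lies 11 mm behind it; z points along the fingers, y is the direction in which the jaws open and shut (so a half turn about z gives the same grasp; the last joint's range is limited). The gripper opens to 85 mm and grips with 20 to 120 N. Pads are 22 mm wide; open, the fingers measure 114 mm over their backs; the gripper's body (76 mm by 85 mm) begins 54 mm behind the grasp point. The pads swing forward as they close: fully open they stand 13 mm farther back than shut.
Start: joints at [0.986, 0.259, 0.021, 1.334, 0, 1.418], TCP at [230.179, 499.514, 239.279] pointing down, gripper open.
Joint ranges: [-3.04, 3.04], [-0.91, 1.82], [-1.04, 1.36], [-1.92, 1.95], [-1.52, 1.45], [-3.14, 3.14]. Speed limits (rad/s): [2.22, 2.22, 2.79, 3.14, 3.14, 3.14].

## Interface

Orientations are given as a unit quaternion [w, x, y, z].
In Python, from cell import ctrl gives the robot as it stands.
- The arm moves only by the tool drive_tool, never from a script. Its argument "motion" is a list of rows, each an object with "offset": the shift along the tool's x, y, z in units of 0.4 m (1.0 is 0.4 m), a list of three; "twist": the turn, a rotation vector about the tool's x, y, z in units of pi rad (1.0 is pi rad), a list of three; "grip": the opening, from -1 (shut) to 1 (fully open), so that 0 is half open. A call has 1 to 5 rows; each row is the pose to reach, as a shift and turn from the pose measured when the call began, along the tool's axes at that moment, turning the shorter way round; what a row does not reach only later rows make up. A row lasts 1/8 s, in which the tool goes at most 62.5 mm and 10.7 degrees, less where a joint would pass 70% of its speed; a pose out of reach is approached as far as the arm can. A call with a number of a shift or a turn outside -1 to 1 is refused whole. A call with a gripper value outside its range is refused whole. The fingers move at their own pace and stop on an object; the grip force is fixed at half the most. Time passes only in rows, so rows that repeat a pose let the fingers close. It gives the time, the measured TCP pose, the force and the opening at its end, in the units of the state.
- ctrl.get_state(): the state, without advancing time (a new reading comes with each control period).
- ctrl.read_camera(name): name is "scene" or "top" or "wrist"; returns a dict with "image" (420x560x3 uint8, red, green, blue), "fx", "fy", "cx", "cy" (pixels), "R" (3x3) and "t" (3): a world point X has camera coordinates R X + t; the wrist camera has in their place "tool_from_camera" (4x4, takes a point from camera to tool coordinates, whose origin is the TCP and whose axes are the flange's). Camera axes: x right, y down, z forward; pixel columns grow to the right and rows downward; lengths in mm; the calibration is good to about 2 mm. The wrist camera is an equidistant fisheye: a pixel r from the principal point sees the ray r / f radians off the axis. A picture is of the moment at which its call begins: read the wrist's pose just before it. There is no depth.
- ctrl.job_done(): hands the job in, once; it reports no verdict.
The state is a dict: "time_s": time; "joint_pos": joint angles; "dq": joint speeds; "joint_efforts": joint torques, N m; "tcp_pos": TCP position; "tool_rot": TCP orientation; "force": force on the tool from outside, world axes, zero at the start; "ft_torque": the same for the moment, N m; "finger_gap": finger opening in mm.
Only numpy, scipy, OpenCV 4.12 (cv2) and the standard library are available. Lean on these libraries where they do the work, as an engineer would, in place of code of your own. Each camera call takes 0.05 s, during which the arm holds its last target.

## Working session

There is one attempt and no reset: what is moved stays moved. The work goes in short steps, Python scripts to look and compute and a tool call to move; the robot and the scene stay as the last step left them, time stands still between calls to the robot, and variables do not carry over. Pictures are saved under pics/ and viewed, and the job is handed in when it is done.

Besides the shell and the picture viewer there is one more tool, called after "Emit:" by a JSON object that holds its "fn" and its "kwargs", one argument or row to a line. drive_tool: Moves the arm, as the interface text tells. Shifts and turns lie within -1 to 1; 1 stands for 0.4 m of shift or pi rad of turn. Its arguments: {"type":"object","properties":{"motion":{"type":"array"}},"required":["motion"]}

```bash
mkdir -p pics; cat > h.py <<'E'
import numpy as np,cv2
from cell import ctrl
from scipy.spatial.transform import Rotation as Ro
def snap(n,f):
    s=ctrl.get_state(); c=ctrl.read_camera(n); cv2.imwrite(f'pics/{f}.png',cv2.cvtColor(c['image'],cv2.COLOR_RGB2BGR)); 
    np.save(f'pics/{f}.npy',{'c':c,'s':s},allow_pickle=True); return c,s
def load(f):
    d=np.load(f'pics/{f}.npy',allow_pickle=True).item(); return d['c'],d['s']
def ray(c,u,v,s=None):
    x=np.array([(u-c['cx'])/c['fx'],(v-c['cy'])/c['fy']])
    if 'R' in c:
        R=np.array(c['R']);t=np.array(c['t']); d=R.T@np.array([x[0],x[1],1]); return -R.T@t,d/np.linalg.norm(d)
    r=np.hypot(*x); d=np.array([*(x/r*np.sin(r)),np.cos(r)]) if r>0 else np.array([0,0,1.])
    T=np.array(c['tool_from_camera']); q=np.array(s['tool_rot']); R=Ro.from_quat(q[[1,2,3,0]]).as_matrix()
    return R@T[:3,3]+np.array(s['tcp_pos']),R@T[:3,:3]@d
def plane(c,u,v,z,s=None):
    o,d=ray(c,u,v,s); return o+d*(z-o[2])/d[2]
def tri(rs):
    A=0;b=0
    for o,d in rs:
        P=np.eye(3)-np.outer(d,d);A=A+P;b=b+P@o
    X=np.linalg.solve(A,b); return X,[np.linalg.norm((np.eye(3)-np.outer(d,d))@(X-o)) for o,d in rs]
E
python3 - <<'E'
from h import *
for n in['scene','top','wrist']:
    c,s=snap(n,n+'0')
    print({k:(np.round(v,3).tolist() if k!='image' else 0) for k,v in c.items()})
print(s)
E
```

```text
{'image': 0, 'fx': 540.587, 'fy': 540.587, 'cx': 286.368, 'cy': 206.713, 'R': [[-0.885, 0.466, 0.007], [0.284, 0.552, -0.784], [-0.369, -0.692, -0.621]], 't': [397.347, -64.202, 1619.919]}
{'image': 0, 'fx': 440.058, 'fy': 440.058, 'cx': 283.969, 'cy': 209.028, 'R': [[-0.006, -1.0, -0.013], [-0.994, 0.007, -0.107], [0.107, 0.012, -0.994]], 't': [20.001, 474.156, 1344.106]}
{'image': 0, 'fx': 325.192, 'fy': 325.192, 'cx': 281.94, 'cy': 208.641, 'tool_from_camera': [[0.001, -0.958, -0.288, 72.875], [1.0, 0.001, -0.0, 0.029], [0.001, -0.288, 0.958, -133.654], [0.0, 0.0, 0.0, 1.0]]}
{'time_s': 0.1, 'joint_pos': array([ 9.86430838e-01,  2.59186765e-01,  2.08754168e-02,  1.33369813e+00,
       -3.92440011e-05,  1.41818036e+00]), 'dq': array([-0.00025245, -0.00023367,  0.00197528,  0.00180816, -0.00083367,
       -0.00031812]), 'joint_efforts': array([ 5.39868211e-03, -5.56692302e+01,  3.45072019e+01,  1.15520420e-02,
       -2.16539415e-04,  1.27419560e-05]), 'tcp_pos': array([230.05282518, 499.3329349 , 238.71383683]), 'tool_rot': array([-2.00188502e-04,  2.14201915e-01,  9.76789215e-01, -5.72925426e-04]), 'force': array([1.26594812, 0.42841621, 0.58644199]), 'ft_torque': array([0.00162599, 0.02850493, 0.01649659]), 'finger_gap': 85.20185899664565}
```

View pics/scene0.png

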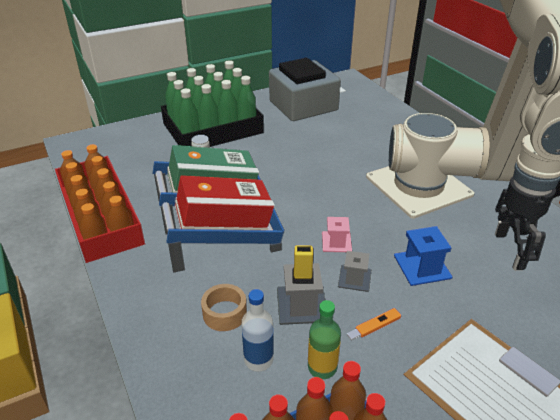

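View pics/top0.png

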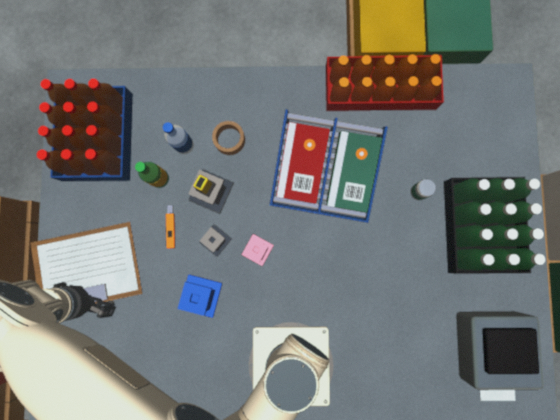

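View pics/wrist0.png

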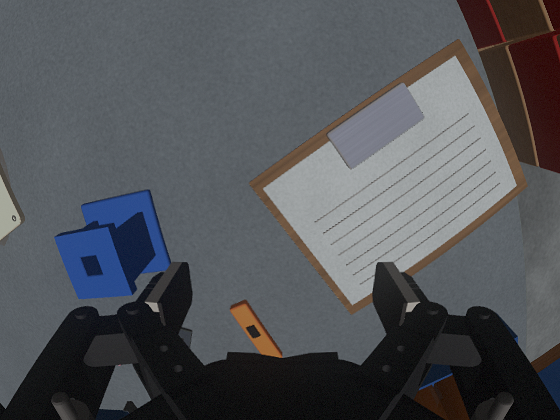

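The top view shows four stand-like things: a grey one holding the yellow handle (205,187), a small grey one (212,239), a pink one (258,249) and a blue one (201,295). The larger grey one, with the probe in it, is the one meant. The green case is the right-hand carton at (355,172), and the red case is at (303,162). I'll confirm with enlarged crops.

```bash
python3 - <<'E'
from h import *
a=cv2.imread('pics/top0.png')[155:255,160:280]; a=cv2.resize(a,None,fx=4,fy=4,interpolation=2)
b=cv2.imread('pics/scene0.png')[235:335,265:385]; b=cv2.resize(b,None,fx=3,fy=3,interpolation=2)
cv2.imwrite('pics/a.png',a);cv2.imwrite('pics/b.png',b)
a=cv2.imread('pics/top0.png')[105:225,265:390]; cv2.imwrite('pics/cc.png',cv2.resize(a,None,fx=4,fy=4,interpolation=2))
c,s=load('top0'); cs,_=load('scene0')
def comp(im,lo,hi,roi):
    h=cv2.cvtColor(im,cv2.COLOR_RGB2HSV); m=cv2.inRange(h,lo,hi); z=np.zeros_like(m); y0,y1,x0,x1=roi; z[y0:y1,x0:x1]=m[y0:y1,x0:x1]
    n,l,st,ce=cv2.connectedComponentsWithStats(z)
    i=1+np.argmax(st[1:,4]); return ce[i],st[i],(l==i).astype(np.uint8)
for nm,lo,hi,rt,rs,z in [('yel',(20,100,60),(35,255,255),(160,215,180,240),(235,300,285,320),177),('patch',(5,130,130),(22,255,255),(140,165,345,375),(145,165,180,205),170),('label',(0,0,170),(180,60,255),(175,205,340,370),(152,175,222,252),150)]:
    p,st,m=comp(c['image'],lo,hi,rt); q,st2,m2=comp(cs['image'],lo,hi,rs)
    print(nm,p,st,q,st2,plane(c,*p,z),tri([ray(c,*p),ray(cs,*q)]))
    cn=max(cv2.findContours(m,0,1)[0],key=cv2.contourArea); print(cv2.minAreaRect(cn))
E
```

```text
yel [202.75141243 184.16949153] [194 175  18  19 177] [302.84395973 262.65100671] [293 245  20  34 596] [529.35373665 241.26913966 177.        ] (array([538.26886028, 248.61975283, 134.37192808]), [np.float64(2.129878145849938), np.float64(2.129878145849772)])
((202.40000915527344, 183.6999969482422), (15.652474403381348, 14.310833930969238), 26.56505012512207)
patch [361.1954023  153.32183908] [356 148  12  12  87] [194.20833333 154.66666667] [189 152  12   7  48] [ 614.83137855 -203.12462237  170.        ] (array([ 615.87976436, -203.54846187,  172.89884693]), [np.float64(1.8807287577023994), np.float64(1.8807287577021414)])
((361.2500305175781, 153.25001525878906), (10.60660171508789, 11.31370735168457), 45.0)
label [353.48648649 191.55598456] [343 182  23  20 259] [236.27272727 168.6013986 ] [222 166  30   6 143] [ 509.25734909 -181.94858841  150.        ] (array([ 512.21352338, -186.28839829,  107.9306253 ]), [np.float64(3.649582325310779), np.float64(3.6495823253109103)])
((353.6538391113281, 191.73077392578125), (20.003841400146484, 18.042682647705078), 11.309932708740234)
```

View pics/a.png

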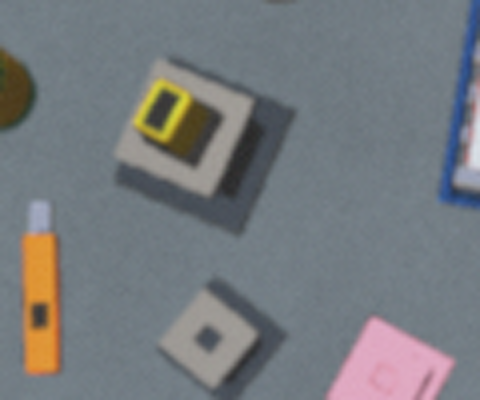

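View pics/b.png

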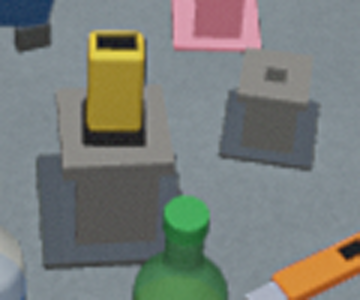

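View pics/cc.png

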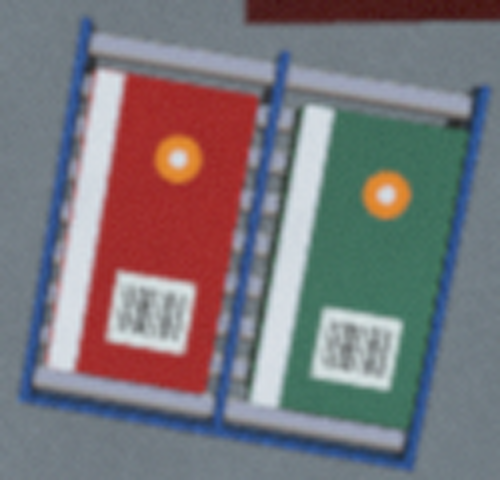

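The crops confirm it: the probe sits in the larger grey stand, whose rim is rotated, and the green case is the right-hand lane with its patch and label clear. Next I'll refine the label and the probe handle.

```bash
python3 - <<'E'
from h import *
b=cv2.imread('pics/scene0.png')[140:215,160:290]; cv2.imwrite('pics/d.png',cv2.resize(b,None,fx=6,fy=6,interpolation=2))
c,s=load('top0'); 
P=np.array([615.9,-203.5,172.9])
for z in (142,144.4,147):
    L=plane(c,265+357/4,105+348.5/4,z); d=P-L; print(z,L,np.linalg.norm(d),np.degrees(np.arctan2(d[1],d[0])),np.degrees(np.arctan2(d[2],np.hypot(d[0],d[1]))))
f=lambda x,y:(160+x/4,155+y/4)
st=[plane(c,*f(*p),95) for p in [(170,57),(258,98),(212,197),(115,155)]]
print('stand',np.mean(st,0)); 
for i in range(4):
    e=st[(i+1)%4]-st[i]; print(np.linalg.norm(e),np.degrees(np.arctan2(e[1],e[0])))
im=cv2.cvtColor(c['image'],cv2.COLOR_RGB2BGR)
cv2.imwrite('pics/e.png',cv2.resize(im[165:210,185:225],None,fx=12,fy=12,interpolation=2))
E
```

```text
142 [ 508.77601332 -185.26490471  142.        ] 112.97290481645184 -9.660529939905537 15.873651250521537
144.4 [ 508.42680151 -184.9067746   144.4       ] 112.7317454169423 -9.815208810969088 14.644007026009517
147 [ 508.04848871 -184.51880032  147.        ] 112.53019340686238 -9.981485947022179 13.306518314590651
stand [535.46424893 244.23960132  95.        ]
73.31551715860935 -115.51856360431698
81.26022104992265 155.65437697353636
79.33552462249308 66.23555691462822
83.78310297418473 -28.473740965462103
```

View pics/d.png

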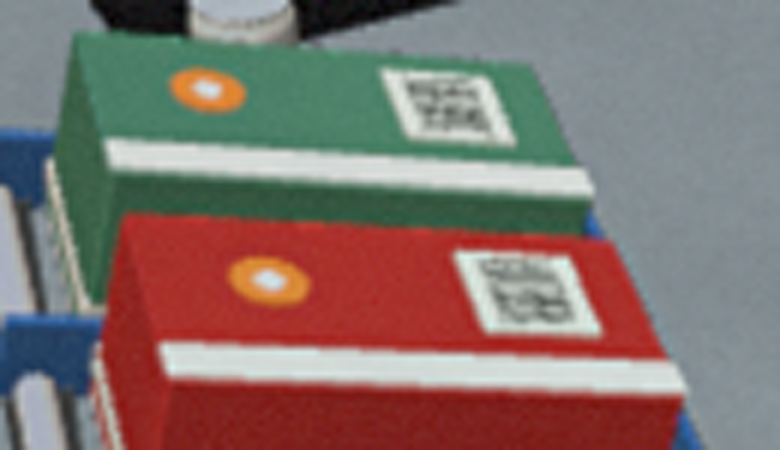

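View pics/e.png

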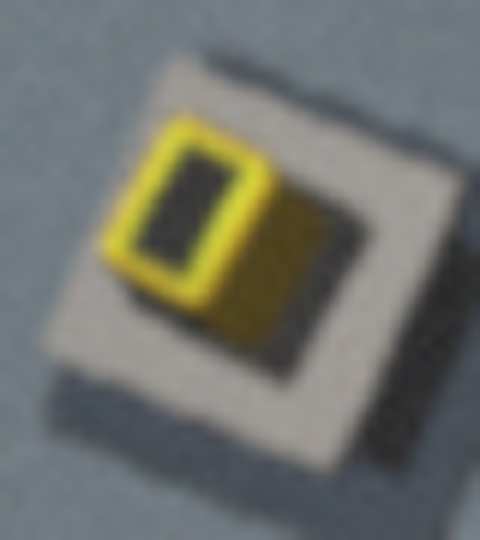

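```bash
python3 - <<'E'
from h import *
c,s=load('top0'); cs,_=load('scene0')
f=lambda x,y:(185+x/12-.5,165+y/12-.5)
st=[plane(c,*f(*p),177) for p in [(185,115),(273,155),(190,310),(105,250)]]
print('handle',np.mean(st,0))
for i in range(4):
    e=st[(i+1)%4]-st[i]; print(np.linalg.norm(e),np.degrees(np.arctan2(e[1],e[0])))
st=[plane(c,*f(*p),95) for p in [(170,57),(465,178),(335,470),(45,350)]]
print('stand',np.mean(st,0))
for i in range(4):
    e=st[(i+1)%4]-st[i]; print(np.linalg.norm(e),np.degrees(np.arctan2(e[1],e[0])))
print('lime',tri([ray(c,142,167),ray(cs,327,307)]), 'water',tri([ray(c,168,128),ray(cs,257,296)]))
g=lambda x,y:(160+x/6-.5,140+y/6-.5)
print('label',tri([ray(c,265+357/4-.4,105+348.5/4-.4),ray(cs,*g(448,107))]),'patch',tri([ray(c,265+386/4-.4,105+195/4-.4),ray(cs,*g(208,90))]))
print('wrist0 R', Ro.from_quat(s['tool_rot'][[1,2,3,0]]).as_matrix())
E
```

```text
handle [536.15669451 248.53113955 177.        ]
22.807827356461768 -114.94584069469761
40.91882501618658 152.57800934619323
24.569890998785905 54.5500360642848
36.534680182341994 -29.841863954899697
stand [536.1256292  248.85832809  95.        ]
80.21151073699889 -112.84983883485067
79.3410944065679 156.596723184486
78.50883628764325 67.15663568340582
79.35178884280968 -22.17376533989662
lime (array([579.89752563, 411.53521802, 179.20601772]), [np.float64(1.0498964503653192), np.float64(1.0498964503652115)]) water (array([688.26539236, 337.27194531, 191.49898294]), [np.float64(1.679069161941309), np.float64(1.6790691619410278)])
label (array([ 511.21526391, -184.72303849,  144.36944491]), [np.float64(1.8321103314964575), np.float64(1.832110331496557)]) patch (array([ 615.83315628, -203.26832899,  173.51527981]), [np.float64(2.072693949020644), np.float64(2.0726939490204934)])
wrist0 R [[-9.08234162e-01  4.18461658e-01 -7.40407870e-04]
 [ 4.18462266e-01  9.08233474e-01 -1.13470756e-03]
 [ 1.97631606e-04 -1.34041292e-03 -9.99999082e-01]]
```

Emit:
{"fn": "drive_tool", "kwargs": {
  "motion": [
    {"offset": [-0.96,-0.25,-0.15],"twist": [0,0,0],"grip": 1},
    {"offset": [-0.96,-0.25,-0.15],"twist": [0,0,0],"grip": 1},
    {"offset": [-0.96,-0.25,-0.15],"twist": [0,0,0],"grip": 1},
    {"offset": [-0.96,-0.25,-0.15],"twist": [0,0,0],"grip": 1},
    {"offset": [-0.96,-0.25,-0.15],"twist": [0,0,0],"grip": 1}
  ]
}}

```text
time_s: 0.78
tcp_pos: [470.4, 302.0, 285.9]
tool_rot: [-0.0, 0.214, 0.977, -0.0]
force: [0.2, 0.5, -0.0]
finger_gap: 85.5
```

```bash
cat >> h.py <<'E'
def rel(target,s=None,zaxis=None,Rt=None):
    s=s or ctrl.get_state(); R=Ro.from_quat(np.array(s['tool_rot'])[[1,2,3,0]]).as_matrix()
    print('tcp',np.round(s['tcp_pos'],1),'gap',round(s['finger_gap'],1),'F',np.round(s['force'],2),'t',s['time_s'],'ytool yaw',np.degrees(np.arctan2(R[1,1],R[0,1])))
    print('off',np.round(R.T@(np.array(target)-s['tcp_pos'])/400,4))
    if Rt is not None: print('twist',np.round(Ro.from_matrix(R.T@Rt).as_rotvec()/np.pi,4))
    return s,R
E
python3 -c "
from h import *
rel([536,248.5,300])"
```

```text
tcp [470.4 302.  285.9] gap 85.5 F [ 0.24  0.48 -0.04] t 0.775 ytool yaw 65.26047888926017
off [-0.2049 -0.0529 -0.0353]
```

Emit:
{"fn": "drive_tool", "kwargs": {
  "motion": [
    {"offset": [-0.205,-0.053,-0.035],"twist": [0,0,0],"grip": 1},
    {"offset": [-0.205,-0.053,-0.035],"twist": [0,0,0],"grip": 1},
    {"offset": [-0.205,-0.053,-0.035],"twist": [0,0,0],"grip": 1},
    {"offset": [-0.205,-0.053,-0.035],"twist": [0,0,0],"grip": 1}
  ]
}}

```text
time_s: 1.27
tcp_pos: [535.4, 248.8, 299.6]
tool_rot: [-0.001, 0.214, 0.977, -0.001]
force: [-0.1, 0.4, 0.3]
finger_gap: 85.2
```

```bash
python3 -c "
from h import *
rel([536,248.5,300]);snap('wrist','w1')"
```

```text
tcp [535.4 248.8 299.6] gap 85.2 F [-0.15  0.36  0.33] t 1.275 ytool yaw 65.26905256130868
off [-0.0016 -0.0001 -0.0011]
```

View pics/w1.png

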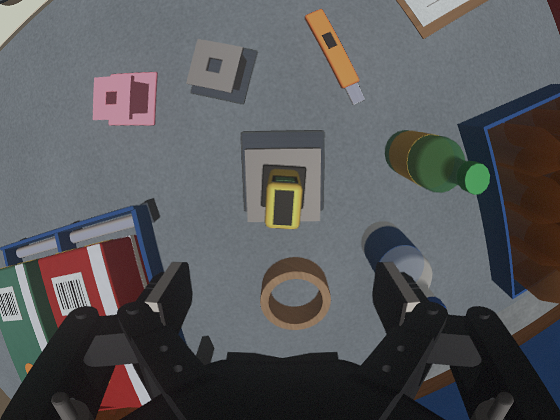

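The wrist view shows the probe in the grey stand. The handle's top rim is at about (284,208), and the stand's sides are nearly parallel to the image axes.

```bash
python3 - <<'E'
from h import *
c,s=load('w1')
im=cv2.cvtColor(c['image'],cv2.COLOR_RGB2BGR)
cv2.imwrite('pics/f.png',cv2.resize(im[140:235,235:335],None,fx=6,fy=6,interpolation=2))
E
```

```text
(no output)
```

View pics/f.png

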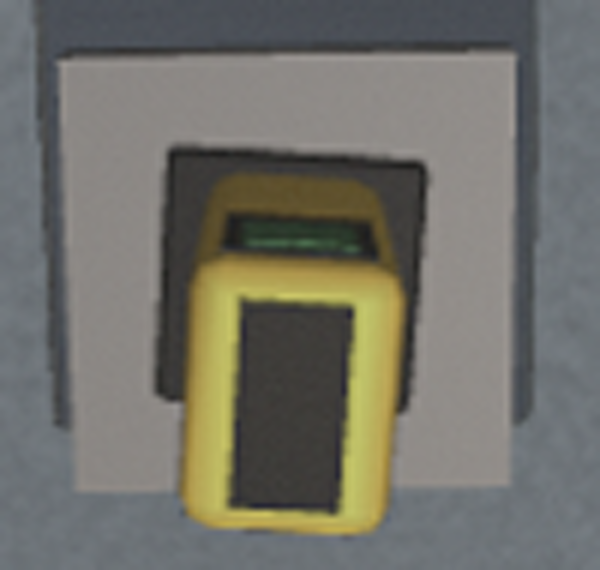

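```bash
python3 - <<'E'
from h import *
c,s=load('w1')
f=lambda x,y:(235+x/6-.4,140+y/6-.4)
for nm,z,ps in [('inset',177,[(240,298),(355,305),(338,513),(228,508)]),('rim',177,[(192,262),(405,272),(383,535),(182,525)]),('collar',101,[(168,148),(427,162),(405,412),(155,398)]),('plate',95,[(58,58),(518,52),(512,485),(75,492)])]:
    st=[plane(c,*f(*p),z,s) for p in ps]
    print(nm,np.mean(st,0))
    for i in range(4):
        e=st[(i+1)%4]-st[i]; print('  ',np.linalg.norm(e),np.degrees(np.arctan2(e[1],e[0])))
E
```

```text
inset [538.3887026  248.12403699 177.        ]
   15.552295330856603 61.782730589130715
   29.835130299949093 -28.641100672908777
   15.341404296787585 -117.39919525277287
   30.05335362625152 151.76701909647593
rim [537.55029597 248.54888458 177.        ]
   28.6750616253622 62.614529352944125
   37.70171718645038 -28.364938859912094
   28.153070142950405 -117.66915368805265
   37.55701601114172 152.4281948754005
collar [537.88396878 248.17220223 101.        ]
   44.66576000562793 62.23336721836742
   45.068268414598435 -28.645687665354018
   44.51203335050047 -117.98642816046203
   44.895425827018975 151.54755106250482
plate [538.42119987 248.33066143  95.        ]
   80.12226638077802 66.10404660415271
   79.41423008054713 -23.830477841618286
   80.38512074498803 -113.67768641074333
   79.72058731066217 155.98077425236417
```

```bash
cat >> h.py <<'E'
def Rdown(yaw_y):
    a=np.radians(yaw_y); y=np.array([np.cos(a),np.sin(a),0]); z=np.array([0,0,-1.]); return np.c_[np.cross(y,z),y,z]
E
python3 -c "
from h import *
rel([538,248.3,144],Rt=Rdown(62.1))"
```

```text
tcp [535.1 249.1 299.7] gap 85.1 F [-0.31  0.3   1.01] t 1.325 ytool yaw 65.3111451572396
off [-0.0077  0.0016  0.3894]
twist [-0.0004 -0.0003  0.0178]
```

Emit:
{"fn": "drive_tool", "kwargs": {
  "motion": [
    {"offset": [-0.008,0.001,0.12],"twist": [0,0,0.018],"grip": 1},
    {"offset": [-0.008,0.001,0.24],"twist": [0,0,0.018],"grip": 1},
    {"offset": [-0.008,0.001,0.34],"twist": [0,0,0.018],"grip": 1},
    {"offset": [-0.008,0.001,0.388],"twist": [0,0,0.018],"grip": 1},
    {"offset": [-0.008,0.001,0.388],"twist": [0,0,0.018],"grip": 1}
  ]
}}

```text
time_s: 1.95
tcp_pos: [536.4, 248.7, 143.4]
tool_rot: [-0.002, 0.24, 0.971, -0.001]
force: [-0.3, 0.4, 0.1]
finger_gap: 85.6
```

```bash
python3 -c "
from h import *
rel([538,248.3,144],Rt=Rdown(62.1));snap('wrist','w2')"
```

```text
tcp [536.4 248.7 143.4] gap 85.6 F [-0.32  0.4   0.11] t 1.95 ytool yaw 62.169297718819934
off [-0.0041  0.0009 -0.0014]
twist [-0.001  -0.0009  0.0004]
```

View pics/w2.png

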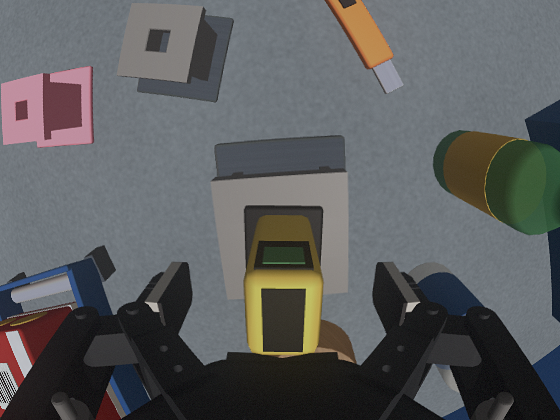

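The handle at (283,310) is centred between the pads, so I'll close.

Emit:
{"fn": "drive_tool", "kwargs": {
  "motion": [
    {"offset": [-0.004,0.001,0],"twist": [0,0,0],"grip": -1},
    {"offset": [-0.004,0.001,0],"twist": [0,0,0],"grip": -1},
    {"offset": [-0.004,0.001,0],"twist": [0,0,0],"grip": -1},
    {"offset": [-0.004,0.001,0],"twist": [0,0,0],"grip": -1},
    {"offset": [-0.004,0.001,0],"twist": [0,0,0],"grip": -1}
  ]
}}

```text
time_s: 2.62
tcp_pos: [539.0, 248.4, 145.4]
tool_rot: [-0.0, 0.241, 0.971, -0.0]
force: [-0.9, -0.7, 5.7]
finger_gap: 29.2
```

Emit:
{"fn": "drive_tool", "kwargs": {
  "motion": [
    {"offset": [0,0,0],"twist": [0,0,0],"grip": -1},
    {"offset": [0,0,0],"twist": [0,0,0],"grip": -1},
    {"offset": [0,0,0],"twist": [0,0,0],"grip": -1}
  ]
}}

```text
time_s: 3.0
tcp_pos: [539.0, 248.4, 145.4]
tool_rot: [-0.0, 0.241, 0.971, -0.0]
force: [-0.2, 0.6, 3.0]
finger_gap: 29.1
```

```bash
python3 -c "
from h import *
rel([538,248.3,380],Rt=Rdown(62.1));snap('wrist','w3')"
```

```text
tcp [539.  248.4 145.4] gap 29.1 F [-0.19  0.64  3.01] t 3.0 ytool yaw 62.14873217234801
off [ 0.0024 -0.002  -0.5865]
twist [-0.0003 -0.0002  0.0003]
```

View pics/w3.png

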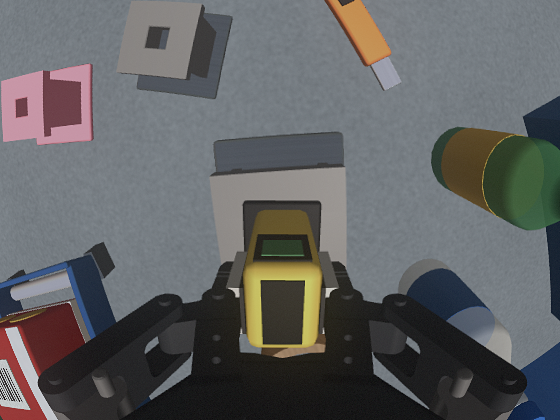

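Gripped with a 29 mm gap. Lifting straight up.

Emit:
{"fn": "drive_tool", "kwargs": {
  "motion": [
    {"offset": [0,0,-0.06],"twist": [0,0,0],"grip": -1},
    {"offset": [0,0,-0.16],"twist": [0,0,0],"grip": -1},
    {"offset": [0,0,-0.26],"twist": [0,0,0],"grip": -1},
    {"offset": [0,0,-0.36],"twist": [0,0,0],"grip": -1},
    {"offset": [0,0,-0.46],"twist": [0,0,0],"grip": -1}
  ]
}}

```text
time_s: 3.68
tcp_pos: [539.0, 248.4, 330.2]
tool_rot: [-0.001, 0.241, 0.971, -0.001]
force: [0.9, 0.5, -1.9]
finger_gap: 29.2
```

Emit:
{"fn": "drive_tool", "kwargs": {
  "motion": [
    {"offset": [0,0,-0.08],"twist": [0,0,0],"grip": -1},
    {"offset": [0,0,-0.1],"twist": [0,0,0],"grip": -1},
    {"offset": [0,0,-0.1],"twist": [0,0,0],"grip": -1}
  ]
}}

```text
time_s: 4.05
tcp_pos: [539.2, 248.5, 369.2]
tool_rot: [-0.001, 0.241, 0.971, -0.001]
force: [-0.1, 0.1, -2.5]
finger_gap: 29.5
```

```bash
python3 -c "
from h import *
rel([538,248.3,370],Rt=Rdown(62.1));snap('scene','s4');snap('wrist','w4')
im=cv2.imread('pics/s4.png');cv2.imwrite('pics/s4c.png',cv2.resize(im[120:330,200:420],None,fx=2.5,fy=2.5,interpolation=2))"
```

```text
tcp [539.2 248.5 369.2] gap 29.5 F [-0.07  0.13 -2.53] t 4.05 ytool yaw 62.1460717863916
off [ 0.0024 -0.0019 -0.002 ]
twist [-0.0007 -0.0005  0.0003]
```

View pics/s4c.png

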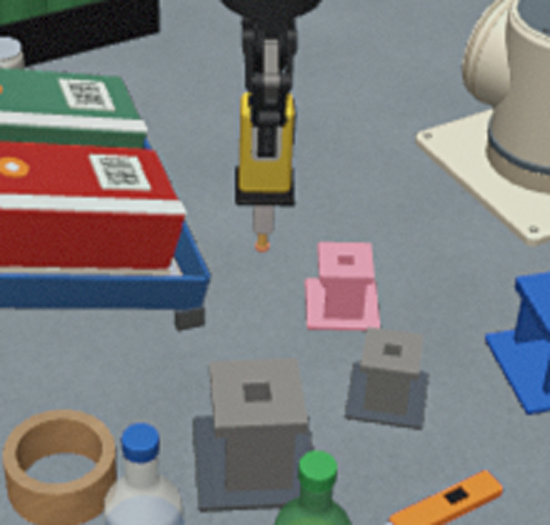

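View pics/w4.png

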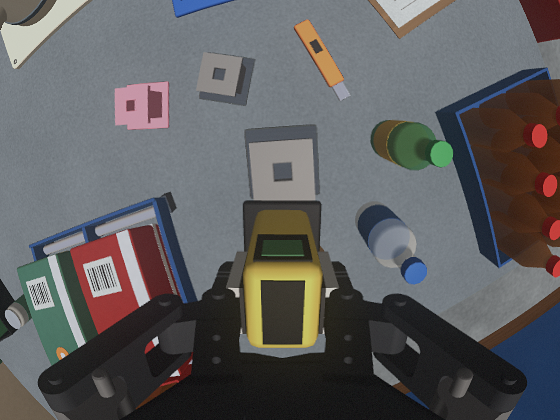

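The probe hangs upright in the gripper, clear of the stand (tip at about scene (305,217)), and it hasn't slipped. Next is the pose over the label.

```bash
cat >> h.py <<'E'
n=np.array([-np.sin(np.radians(15))*np.cos(np.radians(-10)),-np.sin(np.radians(15))*np.sin(np.radians(-10)),np.cos(np.radians(15))])
L=np.array([511.2,-184.7,144.4]); P=np.array([615.8,-203.4,173.2])
def Rslope(yaw): return Ro.from_rotvec(np.cross([0,0,1],n)/np.linalg.norm(np.cross([0,0,1],n))*np.radians(15)).as_matrix()@Rdown(yaw)
def proj(c,X):
    x=np.array(c['R'])@X+c['t']; return x[0]/x[2]*c['fx']+c['cx'],x[1]/x[2]*c['fy']+c['cy']
TIP=110.4
E
python3 - <<'E'
from h import *
s=ctrl.get_state(); print(s['joint_pos'])
c,_=load('s4'); print(proj(c,np.array([538.4,248.4,258.8])))
for yaw in (62,45,35): rel([470,-177,365],Rt=Rdown(yaw))
print(L+n*(TIP+60))
cw,sw=load('w4'); 
print(plane(cw,100,277,144.4,sw),plane(cw,40,292,144.4,sw))
E
```

```text
[ 2.90776721e-01  3.45194068e-01  4.71143248e-01  1.70123863e+00
 -4.40700624e-04  7.76934871e-01]
(np.float64(305.3736764893523), np.float64(218.2477094816443))
tcp [538.9 248.4 368.4] gap 29.6 F [ 0.56 -0.81 -2.7 ] t 4.15 ytool yaw 62.14553390007275
off [-0.3446 -1.0207  0.0111]
twist [-0.0011 -0.0009  0.0008]
tcp [538.9 248.4 368.4] gap 29.6 F [ 0.56 -0.81 -2.7 ] t 4.15 ytool yaw 62.14553390007275
off [-0.3446 -1.0207  0.0111]
twist [-0.0012 -0.0007  0.0953]
tcp [538.9 248.4 368.4] gap 29.6 F [ 0.56 -0.81 -2.7 ] t 4.15 ytool yaw 62.14553390007275
off [-0.3446 -1.0207  0.0111]
twist [-0.0013 -0.0006  0.1508]
[ 467.76725482 -177.04163518  308.9937608 ]
[538.20019278 -42.46784445 144.4       ] [ 510.61148031 -182.78333543  144.4       ]
```

Emit:
{"fn": "drive_tool", "kwargs": {
  "motion": [
    {"offset": [-0.05,-0.14,0],"twist": [0,0,0],"grip": -1},
    {"offset": [-0.09,-0.28,0],"twist": [0,0,0],"grip": -1},
    {"offset": [-0.14,-0.42,0],"twist": [0,0,0],"grip": -1},
    {"offset": [-0.19,-0.56,0],"twist": [0,0,0],"grip": -1},
    {"offset": [-0.24,-0.7,0],"twist": [0,0,0],"grip": -1}
  ]
}}

```text
time_s: 4.78
tcp_pos: [492.0, -45.6, 367.9]
tool_rot: [-0.003, 0.241, 0.971, -0.001]
force: [0.6, 0.1, -2.4]
finger_gap: 29.3
```

```bash
python3 - <<'E'
from h import *
rel([468,-177,350],Rt=Rslope(62))
E
```

```text
tcp [492.  -45.6 367.9] gap 29.3 F [ 0.59  0.13 -2.38] t 4.775 ytool yaw 62.16326322458402
off [-0.1005 -0.3183  0.0455]
twist [-0.0269 -0.0807  0.001 ]
```

Emit:
{"fn": "drive_tool", "kwargs": {
  "motion": [
    {"offset": [-0.04,-0.12,0.01],"twist": [-0.01,-0.03,0],"grip": -1},
    {"offset": [-0.08,-0.24,0.03],"twist": [-0.02,-0.06,0],"grip": -1},
    {"offset": [-0.1,-0.318,0.045],"twist": [-0.027,-0.081,0],"grip": -1},
    {"offset": [-0.1,-0.318,0.045],"twist": [-0.027,-0.081,0],"grip": -1},
    {"offset": [-0.1,-0.318,0.045],"twist": [-0.027,-0.081,0],"grip": -1}
  ]
}}

```text
time_s: 5.4
tcp_pos: [467.5, -176.5, 349.5]
tool_rot: [0.13, 0.239, 0.962, 0.009]
force: [0.5, -0.5, -2.0]
finger_gap: 29.4
```

```bash
python3 - <<'E'
from h import *
rel(L+n*(TIP+60),Rt=Rslope(62))
E
```

```text
tcp [ 467.5 -176.5  349.5] gap 29.4 F [ 0.53 -0.46 -2.04] t 5.4 ytool yaw 62.7111263778611
off [ 0.0237 -0.009   0.098 ]
twist [ 0.0003 -0.0003  0.0007]
```

Emit:
{"fn": "drive_tool", "kwargs": {
  "motion": [
    {"offset": [0.011,-0.005,0.05],"twist": [0,0,0],"grip": -1},
    {"offset": [0.021,-0.009,0.098],"twist": [0,0,0],"grip": -1},
    {"offset": [0.021,-0.009,0.098],"twist": [0,0,0],"grip": -1},
    {"offset": [0.021,-0.009,0.098],"twist": [0,0,0],"grip": -1}
  ]
}}

```text
time_s: 5.9
tcp_pos: [469.3, -177.1, 310.0]
tool_rot: [0.13, 0.238, 0.962, 0.01]
force: [0.2, -0.9, -2.7]
finger_gap: 29.1
```

```bash
python3 - <<'E'
from h import *
s,R=rel(L+n*(TIP+60),Rt=Rslope(62))
print('tip',s['tcp_pos']+R@[.9,0,TIP])
c,_=snap('scene','s5');snap('wrist','w5');ct,_=snap('top','t5')
t=s['tcp_pos']+R@[.9,0,TIP]; print(proj(c,t),proj(ct,t))
a=cv2.imread('pics/s5.png')[60:200,160:320];cv2.imwrite('pics/s5c.png',cv2.resize(a,None,fx=4,fy=4,interpolation=2))
E
```

```text
tcp [ 469.3 -177.1  310. ] gap 29.1 F [ 0.21 -0.88 -2.69] t 5.9 ytool yaw 62.784151663192
off [ 0.0039 -0.0019  0.0013]
twist [ 0.0003 -0.0003  0.0011]
tip [ 496.66185523 -181.46135524  203.08824368]
(np.float64(239.20513601307232), np.float64(138.1079682981358)) (np.float64(356.2399513466243), np.float64(193.2878207094008))
```

View pics/s5c.png

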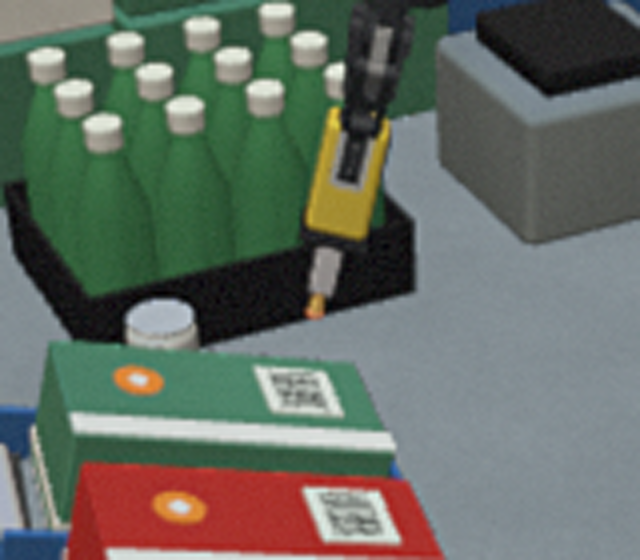

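View pics/w5.png

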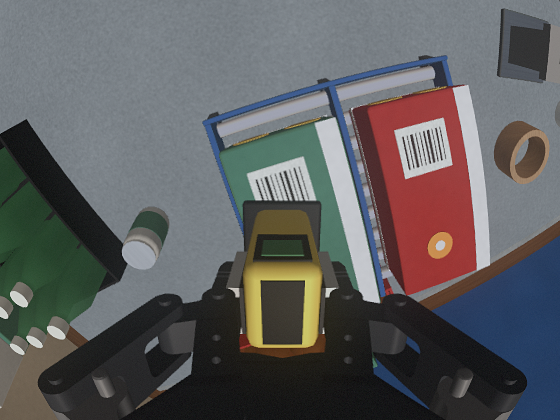

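The tip at scene (239,138) matches the prediction. Its axis extended meets the label's centre. Holding for over 2 s.

Emit:
{"fn": "drive_tool", "kwargs": {
  "motion": [
    {"offset": [0,0,0],"twist": [0,0,0],"grip": -1},
    {"offset": [0,0,0],"twist": [0,0,0],"grip": -1},
    {"offset": [0,0,0],"twist": [0,0,0],"grip": -1},
    {"offset": [0,0,0],"twist": [0,0,0],"grip": -1},
    {"offset": [0,0,0],"twist": [0,0,0],"grip": -1}
  ]
}}

```text
time_s: 6.68
tcp_pos: [469.1, -177.5, 310.1]
tool_rot: [0.13, 0.238, 0.962, 0.009]
force: [-0.5, -0.2, -2.2]
finger_gap: 29.3
```

Emit:
{"fn": "drive_tool", "kwargs": {
  "motion": [
    {"offset": [0,0,0],"twist": [0,0,0],"grip": -1},
    {"offset": [0,0,0],"twist": [0,0,0],"grip": -1},
    {"offset": [0,0,0],"twist": [0,0,0],"grip": -1},
    {"offset": [0,0,0],"twist": [0,0,0],"grip": -1},
    {"offset": [0,0,0],"twist": [0,0,0],"grip": -1}
  ]
}}

```text
time_s: 7.3
tcp_pos: [469.1, -177.5, 310.1]
tool_rot: [0.13, 0.238, 0.962, 0.009]
force: [0.8, -0.4, -1.1]
finger_gap: 29.2
```

Emit:
{"fn": "drive_tool", "kwargs": {
  "motion": [
    {"offset": [0,0,0],"twist": [0,0,0],"grip": -1},
    {"offset": [0,0,0],"twist": [0,0,0],"grip": -1},
    {"offset": [0,0,0],"twist": [0,0,0],"grip": -1},
    {"offset": [0,0,0],"twist": [0,0,0],"grip": -1},
    {"offset": [0,0,0],"twist": [0,0,0],"grip": -1}
  ]
}}

```text
time_s: 7.92
tcp_pos: [469.1, -177.5, 310.1]
tool_rot: [0.13, 0.238, 0.962, 0.009]
force: [0.0, 0.6, -2.2]
finger_gap: 29.5
```

Emit:
{"fn": "drive_tool", "kwargs": {
  "motion": [
    {"offset": [0,0,0],"twist": [0,0,0],"grip": -1},
    {"offset": [0,0,0],"twist": [0,0,0],"grip": -1},
    {"offset": [0,0,0],"twist": [0,0,0],"grip": -1},
    {"offset": [0,0,0],"twist": [0,0,0],"grip": -1},
    {"offset": [0,0,0],"twist": [0,0,0],"grip": -1}
  ]
}}

```text
time_s: 8.55
tcp_pos: [469.1, -177.5, 310.1]
tool_rot: [0.13, 0.238, 0.962, 0.009]
force: [-0.2, -0.2, -2.8]
finger_gap: 28.7
```

```bash
python3 - <<'E'
from h import *
s,R=rel(P+n*(TIP+30),Rt=Rslope(62)); t=s['tcp_pos']+R@[.9,0,TIP]
print('tip in label frame z',(t-L)@n, 'axis hit',t-n*((t-L)@n)-L)
E
```

```text
tcp [ 469.1 -177.5  310.1] gap 28.7 F [-0.18 -0.18 -2.8 ] t 8.55 ytool yaw 62.74155602428472
off [-0.2582  0.0829  0.076 ]
twist [ 0.0003 -0.      0.0009]
tip in label frame z 60.697297235332954 axis hit [0.77922207 0.02421732 0.2044931 ]
```

Emit:
{"fn": "drive_tool", "kwargs": {
  "motion": [
    {"offset": [-0.09,0.03,0.01],"twist": [0,0,0],"grip": -1},
    {"offset": [-0.18,0.06,0.02],"twist": [0,0,0],"grip": -1},
    {"offset": [-0.26,0.083,0.05],"twist": [0,0,0],"grip": -1},
    {"offset": [-0.26,0.083,0.076],"twist": [0,0,0],"grip": -1},
    {"offset": [-0.26,0.083,0.076],"twist": [0,0,0],"grip": -1}
  ]
}}

```text
time_s: 9.18
tcp_pos: [579.9, -197.0, 307.5]
tool_rot: [0.129, 0.238, 0.963, 0.01]
force: [-0.7, -0.3, -2.0]
finger_gap: 29.3
```

```bash
python3 - <<'E'
from h import *
s,R=rel(P+n*(TIP+10),Rt=Rslope(62)); t=s['tcp_pos']+R@[.9,0,TIP]
c,_=snap('scene','s6'); print(proj(c,t),proj(c,P)); print((t-P)@n,t-n*((t-P)@n)-P)
a=cv2.imread('pics/s6.png')[90:190,150:270];cv2.imwrite('pics/s6c.png',cv2.resize(a,None,fx=6,fy=6,interpolation=2))
E
```

```text
tcp [ 579.9 -197.   307.5] gap 29.3 F [-0.67 -0.32 -2.02] t 9.175 ytool yaw 62.738035714792964
off [-0.0012  0.0001  0.0468]
twist [ 0.0003 -0.0009  0.0009]
(np.float64(197.36352502497), np.float64(145.46801490495253)) (np.float64(194.9516559817278), np.float64(154.75500254687017))
28.734142905716894 [-1.39703655  0.77615023 -0.40476124]
```

View pics/s6c.png

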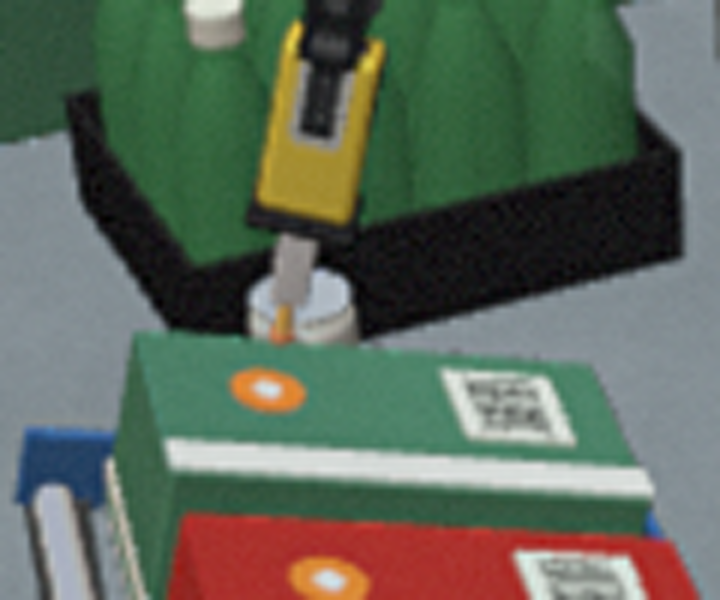

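The tip is at (197,146), just as predicted, about 29 mm off the patch. Closing in slowly.

Emit:
{"fn": "drive_tool", "kwargs": {
  "motion": [
    {"offset": [-0.004,0,0.025],"twist": [0,0,0],"grip": -1},
    {"offset": [-0.004,0,0.05],"twist": [0,0,0],"grip": -1},
    {"offset": [-0.004,0,0.05],"twist": [0,0,0],"grip": -1},
    {"offset": [-0.004,0,0.05],"twist": [0,0,0],"grip": -1}
  ]
}}

```text
time_s: 9.72
tcp_pos: [586.2, -198.7, 289.7]
tool_rot: [0.13, 0.239, 0.962, 0.01]
force: [-0.1, 0.3, -1.9]
finger_gap: 29.6
```

```bash
python3 - <<'E'
from h import *
s,R=rel(P+n*(TIP-7),Rt=Rslope(62)); t=s['tcp_pos']+R@[.9,0,TIP]
c,_=snap('scene','s7');  print((t-P)@n,t-n*((t-P)@n)-P)
for i in range(5):
    c,_=snap('top','t7'); print(np.dot(ctrl.get_state()['force'],n))
a=cv2.imread('pics/s7.png')[110:180,160:240];cv2.imwrite('pics/s7c.png',cv2.resize(a,None,fx=8,fy=8,interpolation=2))
E
```

```text
tcp [ 586.2 -198.7  289.7] gap 29.6 F [-0.08  0.34 -1.93] t 9.725 ytool yaw 62.73120406894698
off [0.0031 0.0003 0.0421]
twist [ 0.0003 -0.0005  0.0008]
9.858670338451551 [ 0.17853507 -0.13028506  0.05317357]
-2.362295573058242
-1.9280600160276793
-2.1430988319461624
-1.7732170288965738
-2.2933958378696917
```

View pics/s7c.png

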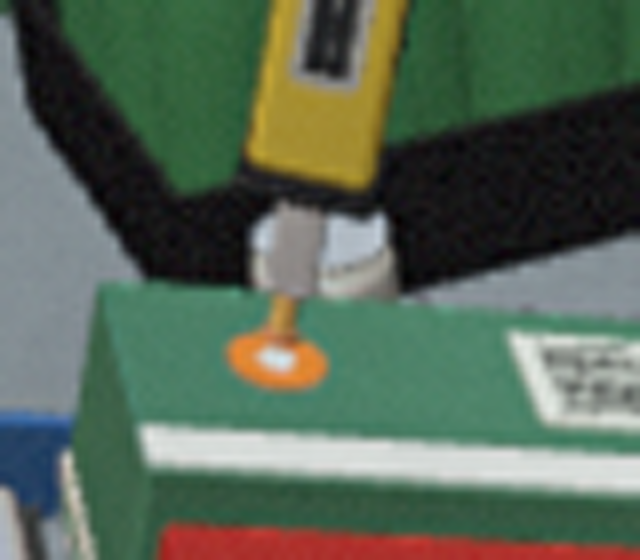

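Free force along the normal is about -2.1 N. The tip hovers just above the patch's white centre. Next I go to nominal contact, then press.

Emit:
{"fn": "drive_tool", "kwargs": {
  "motion": [
    {"offset": [0,0,0.01],"twist": [0,0,0],"grip": -1},
    {"offset": [0,0,0.02],"twist": [0,0,0],"grip": -1},
    {"offset": [0,0,0.03],"twist": [0,0,0],"grip": -1},
    {"offset": [0,0,0.03],"twist": [0,0,0],"grip": -1}
  ]
}}

```text
time_s: 10.52
tcp_pos: [589.4, -199.3, 277.9]
tool_rot: [0.13, 0.238, 0.962, 0.009]
force: [-0.1, 1.0, -1.0]
finger_gap: 29.2
```

```bash
python3 - <<'E'
from h import *
s,R=rel(P+n*(TIP-7),Rt=Rslope(62)); t=s['tcp_pos']+R@[.9,0,TIP]
print((t-P)@n,t-n*((t-P)@n)-P)
F=[]
for i in range(12):
    c=ctrl.read_camera('top'); F.append(np.dot(ctrl.get_state()['force'],n))
print(np.mean(F),np.std(F)); snap('scene','s8')
a=cv2.imread('pics/s8.png')[110:180,160:240];cv2.imwrite('pics/s8c.png',cv2.resize(a,None,fx=8,fy=8,interpolation=2))
E
```

```text
tcp [ 589.4 -199.3  277.9] gap 29.2 F [-0.13  1.04 -1.04] t 10.525 ytool yaw 62.73835679893111
off [0.0035 0.0002 0.0116]
twist [ 0.0002 -0.0004  0.0009]
-2.36869017957281 [ 0.32292453 -0.1631971   0.0928062 ]
-0.6580617481253007 0.563036869238108
```

View pics/s8c.png

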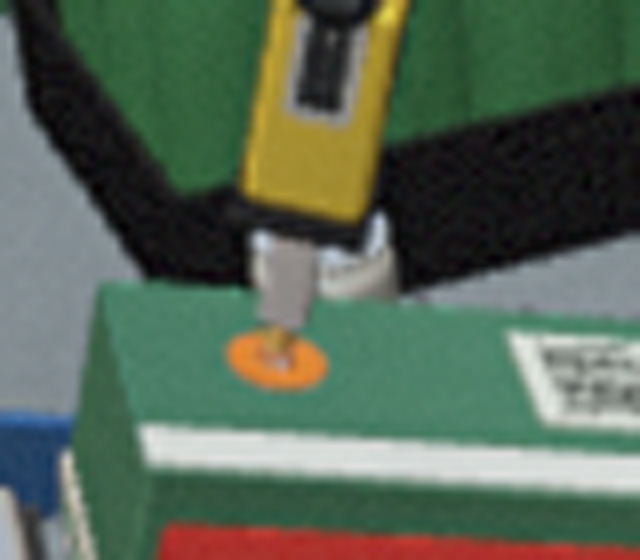

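Contact is on the white centre. The force rose about 1.45 N, so roughly 4.8 mm pushed in (geometry says 2.4 mm). Adding 2.4 mm satisfies both estimates.

Emit:
{"fn": "drive_tool", "kwargs": {
  "motion": [
    {"offset": [0,0,0.003],"twist": [0,0,0],"grip": -1},
    {"offset": [0,0,0.006],"twist": [0,0,0],"grip": -1},
    {"offset": [0,0,0.006],"twist": [0,0,0],"grip": -1},
    {"offset": [0,0,0.006],"twist": [0,0,0],"grip": -1},
    {"offset": [0,0,0.006],"twist": [0,0,0],"grip": -1}
  ]
}}

```text
time_s: 11.8
tcp_pos: [590.0, -199.3, 275.9]
tool_rot: [0.13, 0.238, 0.962, 0.009]
force: [-0.6, -0.1, 0.8]
finger_gap: 29.0
```

```bash
python3 - <<'E'
from h import *
s,R=rel(P+n*(TIP-7),Rt=Rslope(62)); t=s['tcp_pos']+R@[.9,0,TIP]
print((t-P)@n,t-n*((t-P)@n)-P)
F=[]
for i in range(25):
    c=ctrl.read_camera('top'); F.append(np.dot(ctrl.get_state()['force'],n))
print(np.mean(F),np.std(F)); snap('scene','s9')
a=cv2.imread('pics/s9.png')[110:180,160:240];cv2.imwrite('pics/s9c.png',cv2.resize(a,None,fx=8,fy=8,interpolation=2))
E
```

```text
tcp [ 590.  -199.3  275.9] gap 29.0 F [-0.6  -0.09  0.78] t 11.8 ytool yaw 62.73783246229322
off [0.0035 0.0001 0.0064]
twist [ 0.0002 -0.0004  0.0009]
-4.428161580999281 [ 0.35038569 -0.14472627  0.09919318]
0.319257907452383 0.4756194087911209
```

View pics/s9c.png

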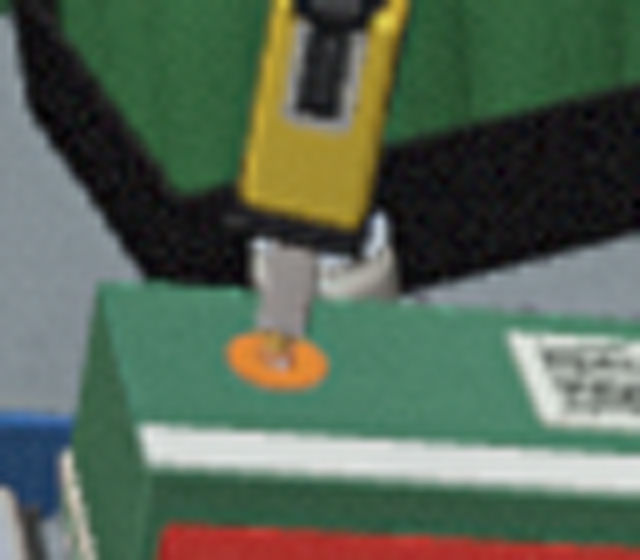

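```bash
python3 -c "
from h import *
print(ctrl.job_done()); s=ctrl.get_state(); print(s['time_s'],s['tcp_pos'],s['force'],s['finger_gap'])"
```

```text
the job is handed in; nothing more can be done
None
the job is handed in; nothing more can be done
```

The job is handed in at about 13 s of the 45 s allowed. The probe is still held with its tip pressed on the green case's orange patch.

- **Lift:** I took the yellow probe from the larger grey stand and lifted it straight up. The camera showed it clear of the stand and upright in the gripper.
- **Label:** I held it still for about 2.5 s with its tip 60.7 mm off the label. Its axis was within about 1 mm of my measured label centre and within a fraction of a degree of the measured slope.
- **Patch:** The tip sits on the patch's white centre. The calculated sideways error is under 0.5 mm and the scene view agrees.

**Push depth:** My two estimates disagreed. The wrist force rose by about 2.4 N, which means about 8 mm pushed in. The camera geometry gave about 4.4 mm, and the calibration is good to about 2 mm. Both are within the allowed 3 to 11 mm and around half way, so I left it there.

I saw no sign of contact with the red case or the loose items. I did not re-measure the loose items at the end, and no verdict was reported.

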